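# Seat the inner lid of the ingredient tin and lift the outer lid off it

## Task

Get the open yellow ingredient tin ready for service: pick up its nested pair of lids together by the black knob of the white inner lid, lower the pair gently onto the tin until the inner lid is fully seated in the mouth, letting go only once it is in, and leave the tin and everything else on the counter where they are. Then take the outer lid alone by its two red tabs and lift it straight up, leaving the inner lid seated. Finish while still holding the outer lid level above the tin, about a hand's width (10 cm) higher than where it sat.

Things in the scene. Friction and masses are not known exactly. Their poses are not given: they have to be found in the camera images.
- tin_rim (a point): Centre of the open mouth of the yellow tin with a white band, at rim height, 90 mm above the counter. The tin is round, 124 mm across outside, wall 5 mm (mouth 114 mm across), 82 mm deep, 1.8 kg, loose on the counter; z up.
- inner_knob (a point): Grip point on the upright black knob (20 mm across, reaching 20 mm above and 24 mm below this point) on the axis of the white inner lid. It stands up through the outer lid, between its red tabs, so fingers can close on it only along the x axis of outer_grip. The outer lid rests loosely on the inner lid: lifting the knob lifts both (0.47 kg, give or take a quarter). z up.
- inner_seat (a point): Point on the inner lid's axis at the underside of its flange, 34 mm below inner_knob. The flange (126 mm across, 4 mm thick) rests on the tin's rim when seated; this point then lies at tin_rim, within 4 mm sideways. Below it a plug 106 mm across, 14 mm deep, tapered to 92 mm at its foot, enters the mouth. At the start the plug stands on a flat grey pad (130 mm square, 6 mm thick).
- outer_grip (a point): Centre point between the two upright red tabs of the yellow outer lid, half-way up them. Tabs at its +y and -y: 48 mm over the outer faces, 38 mm between them, 26 mm long (x), 34 mm tall; the lid is held by closing along y on the outer faces. The lid's flat top is 17 mm below. While nested the knob's top is 30 mm above; on the tin this point is 24 mm above tin_rim.
- outer_lid: Yellow outer lid, 144 mm across, about 0.25 kg, with a 34 mm hole for the knob and a skirt round its edge; origin at the centre of the skirt's foot, 34 mm below outer_grip. Nested on the inner lid, the skirt reaches 10 mm below the flange, outside the tin.
- inner_lid: White inner lid, about 0.22 kg, origin at the centre of its plug's foot, 14 mm below inner_seat; on the pad at the start, 6 mm above the counter.
- tin: The yellow tin itself, origin at the centre of its underside (90 mm below tin_rim).
- spoon: Bystander, to be left alone: wooden spoon, 240 mm, lying on the counter along its own x, origin at the middle of its underside.
- jar: Bystander, to be left alone: glass jar with green cap, 68 mm across, 100 mm tall, origin at the underside.
- bowl: Bystander, to be left alone: blue bowl, 120 mm across, 50 mm tall, origin at the underside.
- jug: Bystander, to be left alone: white mug-shaped jug, 84 mm across plus a handle at its +y, 110 mm tall, origin at the underside.
- can: Bystander, to be left alone: food can, 66 mm across, 90 mm tall, origin at the underside.
- spatula: Bystander, to be left alone: black spatula, 260 mm, lying on the counter along its own x, origin at the middle of its underside.
- ramekin: Bystander, to be left alone: small white ceramic dish, 70 mm across, 40 mm tall, origin at the underside.
Things that resemble listed ones, but are neither listed nor needed, are in the scene too. What is shaped like the inner_lid but pink or purple is not meant.

How it is judged:
On the way, in this order (a step that is already met when the one before it is completed fails the run):
1. the nested pair is lifted together, by the inner lid's knob (height (world z) of inner_knob above 0.09 m and contact force between the fingers and inner_lid above 0.5 N and distance between outer_grip and inner_knob below 0.02 m), for 0.1 s.
2. the plug is lowered into the tin's mouth while still held by the knob (within 8 mm of seated) (z of inner_seat in the frame of tin_rim between -0.008 and 0.008 m and horizontal distance between inner_seat and tin_rim below 0.01 m and contact force between the fingers and inner_lid above 0.5 N and distance between outer_grip and inner_knob below 0.02 m), for 0.1 s.
3. the knob is let go with the inner lid fully seated and the outer lid on it (z of inner_seat in the frame of tin_rim between -0.003 and 0.003 m and horizontal distance between inner_seat and tin_rim below 0.008 m and angle between inner_seat's own z axis and vertical below 0.06 rad and contact force between the fingers and inner_lid below 0.05 N and distance between outer_grip and inner_knob below 0.02 m), for 0.2 s.
4. the outer lid alone is lifted, the inner lid staying seated (z of inner_seat in the frame of tin_rim between -0.003 and 0.003 m and horizontal distance between inner_seat and tin_rim below 0.008 m and z of outer_grip in the frame of tin_rim above 0.06 m and contact force between the fingers and outer_lid above 0.5 N), for 0.1 s.
At the end, for the whole second after the job is handed in: Inner lid seated and untouched (flange within 3 mm of the rim, 8 mm sideways, 0.06 rad); outer lid held still, 70 to 150 mm above where it sat, within 60 mm of the tin's axis, level within 0.2 rad, touching neither inner lid nor tin; tin within 20 mm of its start (z of inner_seat in the frame of tin_rim between -0.003 and 0.003 m and horizontal distance between inner_seat and tin_rim below 0.008 m and angle between inner_seat's own z axis and vertical below 0.06 rad and z of outer_grip in the frame of tin_rim between 0.094 and 0.174 m and horizontal distance between outer_grip and tin_rim below 0.06 m and angle between outer_grip's own z axis and vertical below 0.2 rad and contact force between the fingers and outer_lid above 0.5 N and contact force between each of outer_lid, the fingers and inner_lid below 0.05 N and contact force between outer_lid and tin below 0.05 N and linear speed of outer_lid below 0.03 m/s and distance of tin from where it was at the start of the episode below 0.02 m); the arm keeps its last pose, push and grip.
It fails at once if the outer lid taken off the inner lid while the inner lid is not seated in the tin (distance between outer_grip and inner_knob above 0.04 m and not (z of inner_seat in the frame of tin_rim between -0.006 and 0.006 m and horizontal distance between inner_seat and tin_rim below 0.009 m)).
It fails at once if the lid pair slammed onto the tin (over 60 N) (contact force between inner_lid and tin above 60 N).
It fails at once if the tin pushed more than 20 mm or tipped (distance of tin from where it was at the start of the episode above 0.02 m or angle between tin's own z axis and vertical above 0.15 rad).
It fails at once if a bystander moved more than 30 mm (distance of any of spoon, jar, bowl, jug, can, spatula, ramekin from where it was at the start of the episode above 0.03 m).
It also fails if it takes over 53 s, if anything falls off the work surface, if the arm or the gripper's body presses on something with over 40 N, if the wrist force passes 120 N, or if a joint passes its speed limit or range.

## Robot

A 6-joint arm with a two-finger parallel gripper is mounted at the origin on the work surface. World frame = base frame: x ahead of the robot, y to its left, z up, the work surface at z = 0. Lengths are in m, angles in rad, forces in N, time in s.
With the tool pointing down it reaches from about 0.35 to 0.775 m from the base axis. Payload 5.5 kg.
Tool frame: the origin (TCP) lies where the fingers leave the gripper's body, on its centre line; the fingertips stand 73 mm ahead of it and the grasp point (between the pads) lies 54 mm ahead of it; z points along the fingers, y is the direction in which the jaws open and shut (so a half turn about z gives the same grasp; the last joint's range is limited). The gripper opens to 85 mm and grips with 20 to 120 N. Pads are 22 mm wide; open, the fingers measure 114 mm over their backs; the gripper's body (76 mm by 85 mm) begins 54 mm behind the grasp point. The pads swing forward as they close: fully open they stand 13 mm farther back than shut.
Start: joints at [1.042, 0.313, 0.046, 1.304, 0, 1.431], TCP at [0.218, 0.532, 0.304] pointing down, gripper open.
Joint ranges: [-2.76, 2.76], [-0.86, 1.69], [-1.03, 1.26], [-2.2, 2.34], [-1.47, 1.5], [-3.14, 3.14]. Speed limits (rad/s): [2.57, 2.57, 3.14, 3.14, 3.14, 3.14].

## Interface

Orientations are given as a unit quaternion [w, x, y, z].
In Python, from workcell import env, read_camera, job, cut_out gives the robot as it stands.
- The arm moves only by the tool servo_tool, never from a script. Its argument "deltas" is a list of rows, each an object of numbers: "dx", "dy", "dz": the shift along the world's x, y, z in mm; "rx", "ry", "rz": the turn, a rotation vector about the world's x, y, z in rad; "fingers": the closure, from -1 (fully open) to 1 (shut). A call has 1 to 8 rows; each row shifts and turns the commanded pose from where the row before left it; what a row does not reach is not made up. A row lasts 1/10 s, in which the tool goes at most 50 mm and 8.59 degrees, less where a joint would pass 70% of its speed; a pose out of reach is approached as far as the arm can. A call is refused whole if a number of a shift passes 50 or a number of a turn 0.15, either way. A call with a gripper value outside its range is refused whole. The fingers move at their own pace and stop on an object; "newtons" is the grip in N (left out, the last holds). Time passes only in rows, so rows that do not move let the fingers close. It gives the time, the measured TCP pose, the force and the opening at its end, in the units of the state.
- env.get_state(): the state, without advancing time (a new reading comes with each control period).
- read_camera(name): name is "side" or "top" or "wrist"; returns a dict with "img" (420x560x3 uint8, red, green, blue), "intrinsics" (3x3 intrinsics, pixels), "extrinsics" (4x4, takes a point from camera to world coordinates); the wrist camera has in their place "hand_eye" (4x4, takes a point from camera to tool coordinates, whose origin is the TCP and whose axes are the flange's). Camera axes: x right, y down, z forward; pixel columns grow to the right and rows downward; lengths in m; the calibration is good to about 2 mm. A picture is of the moment at which its call begins: read the wrist's pose just before it. There is no depth.
- job.hand_in(): hands the job in, once; it reports no verdict.
Trained networks look in the newest picture that a camera, given by its name, has taken for a name from the list of things; names that differ only in an ending like _2 or _b are one class to them, and where a whole thing is asked for, a point or a joint stands for the part that bears it (a point fixed in the world has none). Each returns a list of dicts, best first, with "confidence" (0 to 1); they miss things now and then, are a little off and sometimes report something else, mostly with a low value. They report only what shows in the picture. A call takes as long as a camera call. They do not tell look-alikes from the thing itself.
- cut_out(target, camera): "region" (420x560 bool, what is visible of it) and "extent" ([left, top, right, bottom] in pixels, round what is visible of it).
The state is a dict: "clock": time; "joint_pos": joint angles; "qvel": joint speeds; "tau": joint torques, N m; "tcp_pos": TCP position; "orientation": TCP orientation; "wrist_force": force on the tool from outside, world axes, zero at the start; "ft_torque": the same for the moment, N m; "finger_gap": finger opening in m.
Only numpy, scipy, OpenCV 4.12 (cv2) and the standard library are available. Lean on these libraries where they do the work, as an engineer would, in place of code of your own. Each camera call takes 0.05 s, during which the arm holds its last target. There are 200 camera calls.

## Working session

There is one attempt and no reset: what is moved stays moved. The work goes in short steps, Python scripts to look and compute and a tool call to move; the robot and the scene stay as the last step left them, time stands still between calls to the robot, and variables do not carry over. Pictures are saved under pics/ and viewed, about 8 in all and at most 12, crops included, and the job is handed in when it is done.

Besides the shell and the picture viewer there is one more tool, called after ">>>" as name([rows], argument=value, ...), one row to a line, values as JSON. servo_tool: Moves the arm, as the interface text tells. Its arguments: {"type":"object","properties":{"deltas":{"type":"array"},"newtons":{"type":"number"}},"required":["deltas"]}

```bash
mkdir -p pics; cat > h.py <<'E'
import numpy as np, cv2
from scipy.spatial.transform import Rotation as R
from workcell import env, read_camera, job, cut_out
def cam(name):
    s=env.get_state(); c=read_camera(name)
    if name=="wrist":
        T=np.eye(4); q=np.array(s["orientation"]); T[:3,:3]=R.from_quat(q[[1,2,3,0]]).as_matrix(); T[:3,3]=s["tcp_pos"]
        c["extrinsics"]=T@np.array(c["hand_eye"])
    return c
def save(c,fn,box=None,k=1):
    im=c["img"][:,:,::-1]
    if box: im=im[box[1]:box[3],box[0]:box[2]]
    cv2.imwrite(fn,cv2.resize(im,None,fx=k,fy=k,interpolation=cv2.INTER_CUBIC))
def ray(c,u,v):
    E=np.array(c["extrinsics"]); d=E[:3,:3]@np.linalg.inv(c["intrinsics"])@[u,v,1]; return E[:3,3],d
def onz(c,u,v,z):
    o,d=ray(c,u,v); return o+d*(z-o[2])/d[2]
def proj(c,P):
    P=np.atleast_2d(P);E=np.linalg.inv(c["extrinsics"]); p=(P@E[:3,:3].T+E[:3,3])@np.array(c["intrinsics"]).T; return p[:,:2]/p[:,2:]
E
python3 - <<'E'
from h import *
for n in ["top","side"]:
    c=cam(n); save(c,f"pics/{n}0.png")
    print(n,np.round(c["extrinsics"],3).tolist(),np.round(c["intrinsics"],1).tolist())
    for t in ["tin","outer_lid","inner_lid","inner_knob","outer_grip","jar","bowl","jug","can","ramekin","spoon","spatula"]:
        for d in cut_out(t,n)[:3]: 
            v,u=np.nonzero(d["region"]); print(t,round(d["confidence"],2),d["extent"],u.mean().round(),v.mean().round(),len(u))
print(env.get_state())
E
```

```text
top [[-0.012, -0.998, 0.062, 0.506], [-1.0, 0.012, -0.005, 0.078], [0.004, -0.062, -0.998, 1.038], [0.0, 0.0, 0.0, 1.0]] [[391.3, 0.0, 280.3], [0.0, 391.3, 213.3], [0.0, 0.0, 1.0]]
tin 0.68 [392.3, 203.3, 456.6, 250.4] 423.0 226.0 2486
outer_lid 0.55 [188.4, 185.6, 244.5, 239.1] 218.0 209.0 2260
inner_lid 0.91 [154.5, 263.7, 202.6, 313.1] 177.0 287.0 1888
inner_lid 0.73 [115.5, 144.1, 167.6, 192.6] 142.0 169.0 1773
inner_lid 0.71 [253.6, 116.0, 300.3, 162.2] 277.0 140.0 1731
inner_knob 0.9 [120.0, 145.4, 165.1, 191.8] 142.0 168.0 1790
inner_knob 0.87 [106.0, 213.1, 151.1, 261.1] 129.0 237.0 1781
inner_knob 0.81 [152.4, 261.0, 205.2, 312.8] 177.0 287.0 1876
outer_grip 0.76 [193.1, 179.9, 245.4, 239.6] 218.0 210.0 2338
jar 0.67 [192.1, 126.7, 220.5, 161.9] 206.0 145.0 737
bowl 0.7 [254.5, 118.6, 301.6, 164.2] 277.0 141.0 1677
can 0.74 [389.8, 130.0, 426.0, 160.6] 411.0 146.0 812
can 0.64 [191.1, 128.4, 221.2, 162.4] 206.0 145.0 774
ramekin 0.59 [372.8, 287.1, 398.4, 311.1] 385.0 300.0 607
spoon 0.55 [295.4, 178.1, 313.7, 268.6] 309.0 218.0 698
spoon 0.28 [191.3, 180.6, 245.8, 238.2] 21
[... 1233 characters left out ...]
 604
{'clock': 1.3, 'joint_pos': array([ 1.04241484e+00,  3.13229266e-01,  4.60840049e-02,  1.30359444e+00,
       -1.24249769e-05,  1.43118875e+00]), 'qvel': array([-2.57217881e-03, -7.04960340e-05, -2.99700040e-04,  1.16997779e-03,
        9.98942806e-04, -4.01201510e-04]), 'tau': array([-1.13239588e-03, -4.80480194e+01,  2.98805612e+01,  7.47594549e-04,
       -2.23261759e-04, -1.47231748e-05]), 'tcp_pos': array([0.21798738, 0.53211083, 0.30389996]), 'orientation': array([1.51501168e-05, 1.93165075e-01, 9.81166272e-01, 2.47100637e-05]), 'wrist_force': array([0.21298263, 0.11227346, 0.40165308]), 'ft_torque': array([ 0.02389994, -0.00485436, -0.01420215]), 'finger_gap': 0.0852553008290188}
```

View top.

View pics/top0.png

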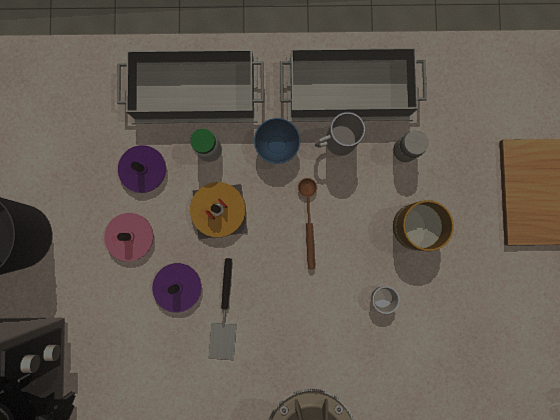

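View pics/side0.png

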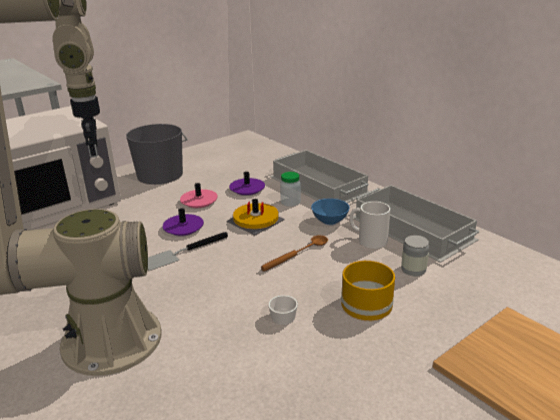

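```bash
python3 - <<'E'
from h import *
c=cam("top")
d=cut_out("outer_grip","top")[0]
for nm,z in [("outer_grip",.022),("tin",.09)]:
    d=cut_out(nm,"top")[0]; m=d["region"].astype(np.uint8); cs=max(cv2.findContours(m,0,1)[0],key=cv2.contourArea)
    e=cv2.minEnclosingCircle(cs); print(nm,e,onz(c,*e[0],z), onz(c,*cv2.fitEllipse(cs)[0],z))
h=cv2.cvtColor(c["img"],cv2.COLOR_RGB2HSV); x,y=190,180
s=h[y:242,x:248].astype(int); red=((s[...,0]<6)|(s[...,0]>174))&(s[...,1]>150)&(s[...,2]>60)
v,u=np.nonzero(red); print(len(u)); P=np.array([onz(c,a+x,b+y,.06)[:2] for a,b in zip(u,v)])
_,l,ce=cv2.kmeans(P.astype(np.float32),2,None,(3,50,1e-5),5,0); print(ce,np.bincount(l.ravel()),np.arctan2(*(ce[1]-ce[0])[::-1]))
save(c,"pics/lid.png",(180,120,255,245),6)
print(np.round(cam("wrist")["hand_eye"],3).tolist())
# bystander positions
for n in ["jar","jug","can","spoon","ramekin","bowl"]:
    for d in cut_out(n,"top")[:1]:
        v,u=np.nonzero(d["region"]); print(n,onz(c,u.mean(),v.mean(),.04).round(3))
E
```

```text
outer_grip ((217.55035400390625, 209.6510772705078), 27.865528106689453) [0.58120027 0.23569931 0.022     ] [0.58118885 0.23548627 0.022     ]
tin ((423.0, 226.0), 30.594215393066406) [ 0.53048754 -0.27293585  0.09      ] [ 0.53093427 -0.27397275  0.09      ]
41
[[0.5677491  0.2511938 ]
 [0.59575003 0.2191032 ]] [21 20] -0.8533502
[[-0.0, -0.95, -0.313, 0.08], [1.0, 0.0, -0.002, 0.001], [0.002, -0.313, 0.95, -0.07], [0.0, 0.0, 0.0, 1.0]]
jar [0.748 0.261 0.04 ]
jug [ 0.772 -0.093  0.04 ]
can [ 0.739 -0.267  0.04 ]
ramekin [ 0.349 -0.189  0.04 ]
bowl [0.58  0.233 0.04 ]
```

View pics/lid.png

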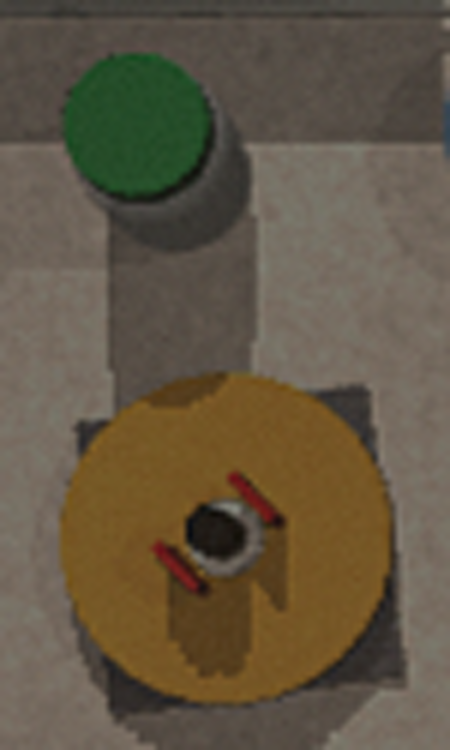

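>>> servo_tool([
  {"dx":33,"dy":-27,"dz":-7,"rz":-0.042,"fingers":-1},
  {"dx":33,"dy":-27,"dz":-7,"rz":-0.042,"fingers":-1},
  {"dx":33,"dy":-27,"dz":-7,"rz":-0.042,"fingers":-1},
  {"dx":33,"dy":-27,"dz":-7,"rz":-0.042,"fingers":-1},
  {"dx":33,"dy":-27,"dz":-7,"rz":-0.042,"fingers":-1},
  {"dx":33,"dy":-27,"dz":-7,"rz":-0.042,"fingers":-1},
  {"dx":33,"dy":-27,"dz":-7,"rz":-0.042,"fingers":-1},
])

```text
invalid input at $.deltas[0]: expected keys dx, dy, dz, rx, ry, rz, fingers
```

>>> servo_tool([
  {"dx":33,"dy":-27,"dz":-7,"rz":-0.042,"fingers":-1},
  {"dx":33,"dy":-27,"dz":-7,"rz":-0.042,"fingers":-1},
  {"dx":33,"dy":-27,"dz":-7,"rz":-0.042,"fingers":-1},
  {"dx":33,"dy":-27,"dz":-7,"rz":-0.042,"fingers":-1},
  {"fingers":-1},
  {"fingers":-1},
])

```text
invalid input at $.deltas[0]: expected keys dx, dy, dz, rx, ry, rz, fingers
```

```bash
python3 - <<'E'
from h import *
c=cam("wrist"); save(c,"pics/w1.png"); np.save("w1.npy",c,allow_pickle=True)
print(env.get_state()["tcp_pos"],env.get_state()["orientation"],env.get_state()["clock"])
print("knob expected px",proj(c,[[.581,.2355,.074]]))
for t in ["outer_lid","inner_knob","inner_lid"]:
    for d in cut_out(t,"wrist")[:2]:
        v,u=np.nonzero(d["region"]); print(t,d["confidence"],d["extent"],u.mean(),v.mean(),len(u))
h=cv2.cvtColor(c["img"],cv2.COLOR_RGB2HSV).astype(int)
red=(((h[...,0]<6)|(h[...,0]>174))&(h[...,1]>150)&(h[...,2]>60)).astype(np.uint8)
n,l,st,ce=cv2.connectedComponentsWithStats(red)
for i in range(1,n):
    if st[i,4]>40: print(st[i],ce[i])
E
```

```text
[0.21801013 0.532113   0.30390908] [7.21678804e-06 1.93204932e-01 9.81158424e-01 3.47129395e-05] 1.9
knob expected px [[165.17997083 543.31953973]]
inner_knob 0.66 [150.9, 309.7, 235.7, 405.5] 193.58229448961157 359.469918699187 5535
inner_knob 0.57 [272.1, 364.6, 371.0, 420.0] 325.10608154803043 387.52211472011055 2894
inner_lid 0.71 [156.3, 309.1, 232.7, 402.3] 193.5991156963891 359.5797715549005 5428
inner_lid 0.6 [270.7, 369.9, 373.2, 417.6] 324.38083451202266 387.38932107496464 2828
```

View pics/w1.png

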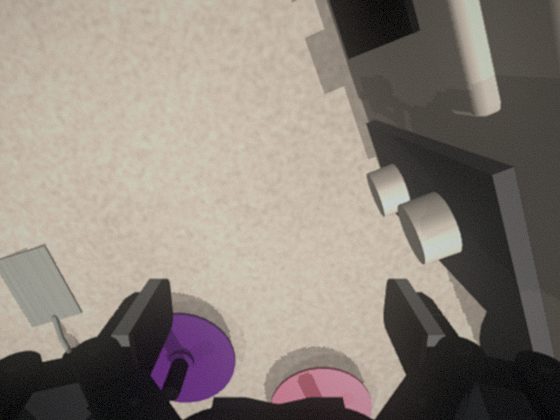

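The picture is still from the start pose: look-alike lids at (193,360) and (325,388). The rows need all keys.

>>> servo_tool([
  {"dx":33,"dy":-27,"dz":-7,"rx":0,"ry":0,"rz":-0.042,"fingers":-1},
  {"dx":33,"dy":-27,"dz":-7,"rx":0,"ry":0,"rz":-0.042,"fingers":-1},
  {"dx":33,"dy":-27,"dz":-7,"rx":0,"ry":0,"rz":-0.042,"fingers":-1},
  {"dx":33,"dy":-27,"dz":-7,"rx":0,"ry":0,"rz":-0.042,"fingers":-1},
  {"dx":33,"dy":-27,"dz":-7,"rx":0,"ry":0,"rz":-0.042,"fingers":-1},
  {"dx":33,"dy":-27,"dz":-7,"rx":0,"ry":0,"rz":-0.042,"fingers":-1},
])

```text
clock: 2.65
tcp_pos: [0.4171, 0.3689, 0.2618]
orientation: [0.0, 0.316, 0.949, 0.0]
wrist_force: [-0.1, 0.4, -0.2]
finger_gap: 0.0857
```

>>> servo_tool([
  {"dx":33,"dy":-27,"dz":-7,"rx":0,"ry":0,"rz":-0.042,"fingers":-1},
  {"dx":33,"dy":-27,"dz":-7,"rx":0,"ry":0,"rz":-0.042,"fingers":-1},
  {"dx":33,"dy":-27,"dz":-7,"rx":0,"ry":0,"rz":-0.042,"fingers":-1},
  {"dx":33,"dy":-27,"dz":-7,"rx":0,"ry":0,"rz":-0.042,"fingers":-1},
  {"dx":33,"dy":-27,"dz":-7,"rx":0,"ry":0,"rz":-0.042,"fingers":-1},
  {"dx":0,"dy":0,"dz":0,"rx":0,"ry":0,"rz":0,"fingers":-1},
  {"dx":0,"dy":0,"dz":0,"rx":0,"ry":0,"rz":0,"fingers":-1},
])

```text
clock: 3.35
tcp_pos: [0.5814, 0.2341, 0.2263]
orientation: [-0.001, 0.414, 0.91, -0.0]
wrist_force: [-0.9, 0.1, -0.8]
finger_gap: 0.0852
```

```bash
cat > look.py <<'E'
from h import *
import sys
c=cam("wrist"); save(c,sys.argv[1]); s=env.get_state(); zt=float(sys.argv[2]) # tab-top height
print(s["tcp_pos"],s["orientation"],s["clock"],"yaw",np.arctan2(*(R.from_quat(np.roll(s["orientation"],-1)).as_matrix()[:2,1][::-1])))
for t in ["outer_lid","inner_knob","tin"]:
    for d in cut_out(t,"wrist")[:1]:
        v,u=np.nonzero(d["region"]); print(t,d["confidence"],d["extent"],u.mean(),v.mean(),len(u))
h=cv2.cvtColor(c["img"],cv2.COLOR_RGB2HSV).astype(int)
red=(((h[...,0]<6)|(h[...,0]>174))&(h[...,1]>150)&(h[...,2]>60)).astype(np.uint8)
n,l,st,ce=cv2.connectedComponentsWithStats(red)
for i in range(1,n):
    if st[i,4]>40: print(st[i],ce[i],onz(c,*ce[i],zt))
E
python3 look.py pics/w2.png .061
```

```text
[0.58066818 0.23501223 0.22666583] [-4.91909671e-04  4.12819250e-01  9.10812826e-01 -1.41916504e-04] 3.4 yaw 0.7197020460531234
outer_lid 0.73 [187.8, 98.2, 376.2, 285.7] 279.36245852425344 189.55225944066993 25316
inner_knob 0.84 [487.7, 6.1, 558.4, 177.5] 529.5689710783787 95.72830878400173 9301
[261 178  37   8 226] [278.99115044 181.76106195] [0.56809792 0.25151015 0.061     ]
[263 239  36   6 170] [280.48823529 241.8       ] [0.59696313 0.22008186 0.061     ]
```

View pics/w2.png

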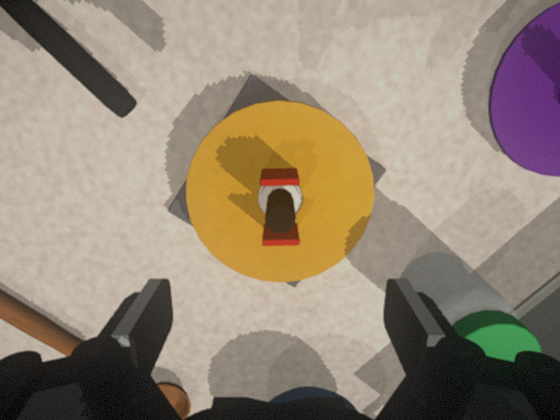

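The nested pair is confirmed: tab tops at (279,182) and (280,242), 42.7 mm apart (43 expected), with the knob between them. Centre ≈ (0.582, 0.236), jaw yaw 0.743.

>>> servo_tool([
  {"dx":1.5,"dy":1,"dz":-20,"rx":0,"ry":0,"rz":0.023,"fingers":-1},
  {"dx":0,"dy":0,"dz":-30,"rx":0,"ry":0,"rz":0,"fingers":-1},
  {"dx":0,"dy":0,"dz":-30,"rx":0,"ry":0,"rz":0,"fingers":-1},
  {"dx":0,"dy":0,"dz":-25,"rx":0,"ry":0,"rz":0,"fingers":-1},
  {"dx":0,"dy":0,"dz":-13,"rx":0,"ry":0,"rz":0,"fingers":-1},
  {"dx":0,"dy":0,"dz":0,"rx":0,"ry":0,"rz":0,"fingers":-1},
  {"dx":0,"dy":0,"dz":0,"rx":0,"ry":0,"rz":0,"fingers":-1},
])

```text
clock: 4.25
tcp_pos: [0.5827, 0.2368, 0.11]
orientation: [0.0, 0.402, 0.916, 0.0]
wrist_force: [0.2, 0.2, 0.9]
finger_gap: 0.0855
```

>>> servo_tool([
  {"dx":0,"dy":0,"dz":0,"rx":0,"ry":0,"rz":0,"fingers":1},
  {"dx":0,"dy":0,"dz":0,"rx":0,"ry":0,"rz":0,"fingers":1},
  {"dx":0,"dy":0,"dz":0,"rx":0,"ry":0,"rz":0,"fingers":1},
  {"dx":0,"dy":0,"dz":0,"rx":0,"ry":0,"rz":0,"fingers":1},
  {"dx":0,"dy":0,"dz":0,"rx":0,"ry":0,"rz":0,"fingers":1},
  {"dx":0,"dy":0,"dz":0,"rx":0,"ry":0,"rz":0,"fingers":1},
  {"dx":0,"dy":0,"dz":0,"rx":0,"ry":0,"rz":0,"fingers":1},
  {"dx":0,"dy":0,"dz":0,"rx":0,"ry":0,"rz":0,"fingers":1},
], newtons=60)

```text
clock: 5.05
tcp_pos: [0.5826, 0.2359, 0.1095]
orientation: [0.0, 0.402, 0.916, 0.0]
wrist_force: [-1.6, -2.0, 6.0]
finger_gap: 0.0184
```

>>> servo_tool([
  {"dx":0,"dy":0,"dz":5,"rx":0,"ry":0,"rz":0,"fingers":1},
  {"dx":0,"dy":0,"dz":15,"rx":0,"ry":0,"rz":0,"fingers":1},
  {"dx":0,"dy":0,"dz":25,"rx":0,"ry":0,"rz":0,"fingers":1},
  {"dx":0,"dy":0,"dz":30,"rx":0,"ry":0,"rz":0,"fingers":1},
  {"dx":0,"dy":0,"dz":30,"rx":0,"ry":0,"rz":0,"fingers":1},
  {"dx":0,"dy":0,"dz":20,"rx":0,"ry":0,"rz":0,"fingers":1},
  {"dx":0,"dy":0,"dz":0,"rx":0,"ry":0,"rz":0,"fingers":1},
  {"dx":0,"dy":0,"dz":0,"rx":0,"ry":0,"rz":0,"fingers":1},
])

```text
clock: 5.85
tcp_pos: [0.5822, 0.2361, 0.2329]
orientation: [-0.0, 0.402, 0.916, -0.0]
wrist_force: [-0.2, -0.3, -5.4]
finger_gap: 0.0188
```

```bash
python3 - <<'E'
from h import *
from scipy.optimize import least_squares
a=np.linspace(0,2*np.pi,360,endpoint=False)
ring=lambda x,y,z,r:np.c_[x+r*np.cos(a),y+r*np.sin(a),0*a+z]
C={}; pan=[]
for n in ["top","side"]:
    c=cam(n); C[n]=c
    ds=cut_out("tin",n); m=ds[0]["region"].astype(np.uint8)
    # silhouette of cylinder hull vs region: optimise IoU-like distance
    D=cv2.distanceTransform(1-m,2,5)-cv2.distanceTransform(m,2,5)
    def hull(p):
        pts=np.r_[proj(c,ring(p[0],p[1],0,.062)),proj(c,ring(p[0],p[1],.09,.062))].astype(np.float32)
        return cv2.convexHull(pts)[:,0]
    best=None
    def cost(p):
        h=hull(p); M=cv2.fillPoly(np.zeros((420*4,560*4),np.uint8),[np.round(h*4+1.5).astype(int)],1)
        m4=cv2.resize(m,None,fx=4,fy=4,interpolation=0); return -(M&m4).sum()/(M|m4).sum()
    g=[(cost((x,y)),x,y) for x in np.arange(.515,.55,.002) for y in np.arange(-.29,-.256,.002)]
    print(n,ds[0]["confidence"],min(g))
    im=c["img"][:,:,::-1].copy(); k=5; x0,y0=(380,190) if n=="top" else (330,250)
    im=cv2.resize(im[y0:y0+85,x0:x0+80],None,fx=k,fy=k,interpolation=cv2.INTER_CUBIC)
    for r,col in [(.062,(0,255,0)),(.057,(255,0,255))]:
        cv2.polylines(im,[np.round((proj(c,ring(.531,-.2735,.09,r))-[x0,y0]+.5)*k).astype(int)],True,col,1)
    pan.append(im)
cv2.imwrite("pics/tin.png",np.hstack(pan))
s=env.get_state(); print(s["clock"],s["tcp_pos"],s["finger_gap"],s["wrist_force"],s["joint_pos"])
E
```

```text
top 0.89 (np.float64(360689519068289.4), np.float64(0.549), np.float64(-0.25799999999999995))
side 0.67 (np.float64(316182922657939.75), np.float64(0.515), np.float64(-0.25799999999999995))
6.05 [0.58156473 0.23589162 0.23175728] 0.01866117188392809 [-0.55472312 -0.33303281 -4.32846402] [2.57477722e-01 4.44926928e-01 6.21650637e-02 1.19164730e+00
 1.08055897e-04 1.08527317e+00]<stdin>:17: RuntimeWarning: overflow encountered in scalar negative
```

View pics/tin.png

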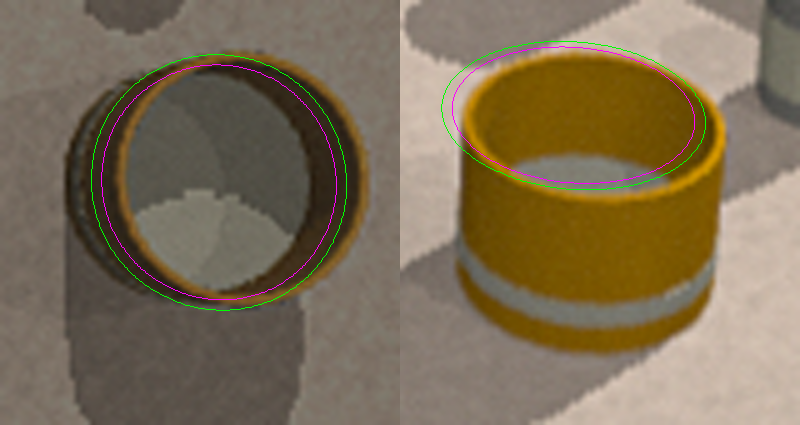

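The overlay shows that the region centroid was biased by the tin wall. The true rim is centred near crop (243,178) top, i.e. about 4–5 px to the right. I'll fix the silhouette fit.

```bash
python3 - <<'E'
from h import *
a=np.linspace(0,2*np.pi,360,endpoint=False)
ring=lambda x,y,z,r:np.c_[x+r*np.cos(a),y+r*np.sin(a),0*a+z]
pan=[];G=0
X,Y=np.arange(.515,.551,.001),np.arange(-.30,-.263,.001)
C={}
for n in ["top","side"]:
    c=cam(n); C[n]=c
    h=cv2.cvtColor(c["img"],cv2.COLOR_RGB2HSV).astype(int)
    m=cut_out("tin",n)[0]["region"].astype(np.uint8); m4=cv2.resize(m,None,fx=4,fy=4,interpolation=0)
    def cost(x,y):
        pts=np.r_[proj(c,ring(x,y,0,.062)),proj(c,ring(x,y,.09,.062))].astype(np.float32)
        M=cv2.fillPoly(np.zeros_like(m4),[np.round(cv2.convexHull(pts)[:,0]*4+1.5).astype(int)],1)
        return (M&m4).sum()/float((M|m4).sum())
    g=np.array([[cost(x,y) for y in Y] for x in X]); G=G+g
    i=np.unravel_index(g.argmax(),g.shape); print(n,g.max(),X[i[0]],Y[i[1]])
i=np.unravel_index(G.argmax(),G.shape); x,y=X[i[0]],Y[i[1]]; print("joint",x,y)
print("eye top",onz(C["top"],428.1,225.1,.09))
for n in C:
    c=C[n]; k=5; x0,y0=(380,190) if n=="top" else (330,250)
    im=cv2.resize(c["img"][y0:y0+85,x0:x0+80,::-1],None,fx=k,fy=k,interpolation=cv2.INTER_CUBIC)
    for r,col in [(.062,(0,255,0)),(.057,(255,0,255))]:
        cv2.polylines(im,[np.round((proj(c,ring(x,y,.09,r))-[x0,y0]+.5)*k).astype(int)],True,col,1)
    pan.append(im)
cv2.imwrite("pics/tin2.png",np.hstack(pan))
E
```

```text
top 0.9607857563272513 0.532 -0.286
side 0.9720192822710231 0.531 -0.287
joint 0.532 -0.286
eye top [ 0.53252098 -0.28540721  0.09      ]
```

View pics/tin2.png

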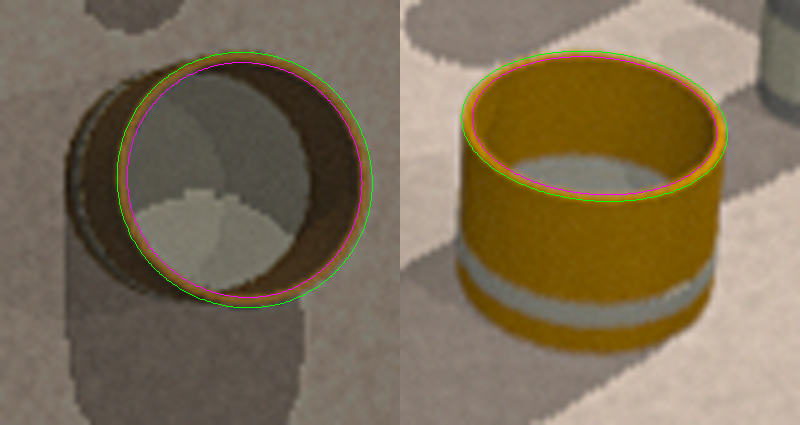

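>>> servo_tool([
  {"dx":-2,"dy":-15,"dz":0,"rx":0,"ry":0,"rz":0,"fingers":1},
  {"dx":-3,"dy":-30,"dz":0,"rx":0,"ry":0,"rz":0,"fingers":1},
  {"dx":-4,"dy":-40,"dz":0,"rx":0,"ry":0,"rz":0,"fingers":1},
  {"dx":-4,"dy":-40,"dz":0,"rx":0,"ry":0,"rz":0,"fingers":1},
  {"dx":-4,"dy":-40,"dz":0,"rx":0,"ry":0,"rz":0,"fingers":1},
  {"dx":-4,"dy":-40,"dz":0,"rx":0,"ry":0,"rz":0,"fingers":1},
  {"dx":-4,"dy":-40,"dz":0,"rx":0,"ry":0,"rz":0,"fingers":1},
  {"dx":-4,"dy":-40,"dz":0,"rx":0,"ry":0,"rz":0,"fingers":1},
])

```text
clock: 7.05
tcp_pos: [0.5527, -0.051, 0.2341]
orientation: [0.0, 0.402, 0.915, -0.0]
wrist_force: [0.0, -0.5, -4.1]
finger_gap: 0.0191
```

>>> servo_tool([
  {"dx":-4,"dy":-40,"dz":0,"rx":0,"ry":0,"rz":0,"fingers":1},
  {"dx":-4,"dy":-40,"dz":0,"rx":0,"ry":0,"rz":0,"fingers":1},
  {"dx":-4,"dy":-40,"dz":0,"rx":0,"ry":0,"rz":0,"fingers":1},
  {"dx":-4,"dy":-40,"dz":0,"rx":0,"ry":0,"rz":0,"fingers":1},
  {"dx":-4,"dy":-40,"dz":0,"rx":0,"ry":0,"rz":0,"fingers":1},
  {"dx":-1,"dy":-25,"dz":0,"rx":0,"ry":0,"rz":0,"fingers":1},
  {"dx":0,"dy":-12,"dz":0,"rx":0,"ry":0,"rz":0,"fingers":1},
  {"dx":0,"dy":0,"dz":0,"rx":0,"ry":0,"rz":0,"fingers":1},
])

```text
clock: 7.85
tcp_pos: [0.532, -0.2876, 0.2338]
orientation: [0.0, 0.403, 0.915, -0.0]
wrist_force: [-0.8, 0.7, -3.5]
finger_gap: 0.0186
```

>>> servo_tool([
  {"dx":0,"dy":0,"dz":0,"rx":0,"ry":0,"rz":0,"fingers":1},
  {"dx":0,"dy":0,"dz":0,"rx":0,"ry":0,"rz":0,"fingers":1},
])

```text
clock: 8.05
tcp_pos: [0.5324, -0.2844, 0.2339]
orientation: [-0.0, 0.401, 0.916, 0.0]
wrist_force: [0.6, 0.8, -4.7]
finger_gap: 0.0184
```

```bash
python3 - <<'E'
from h import *
s=env.get_state(); print(s["clock"],s["tcp_pos"],s["finger_gap"],s["wrist_force"],s["orientation"])
a=np.linspace(0,2*np.pi,360,endpoint=False); pan=[]
ring=lambda x,y,z,r:np.c_[x+r*np.cos(a),y+r*np.sin(a),0*a+z]
p=s["tcp_pos"]; zs=p[2]-.109+.054-.034 # inner_seat height, as gripped
for n in ["top","side"]:
    c=cam(n);k=4;x0,y0=(370,170) if n=="top" else (320,200)
    im=cv2.resize(c["img"][y0:y0+130,x0:x0+100,::-1],None,fx=k,fy=k,interpolation=cv2.INTER_CUBIC)
    for q,col in [(ring(.532,-.286,.09,.062),(0,255,0)),(ring(p[0],p[1],zs+.007,.072),(255,0,255))]:
        cv2.polylines(im,[np.round((proj(c,q)-[x0,y0]+.5)*k).astype(int)],True,col,1)
    pan.append(im)
cv2.imwrite("pics/over.png",np.hstack(pan))
E
```

```text
8.05 [ 0.53244222 -0.28436422  0.23389354] 0.018406147705307782 [ 0.56755807  0.84901369 -4.70464094] [-3.75366364e-04  4.01448642e-01  9.15881406e-01  3.10881913e-04]
```

View pics/over.png

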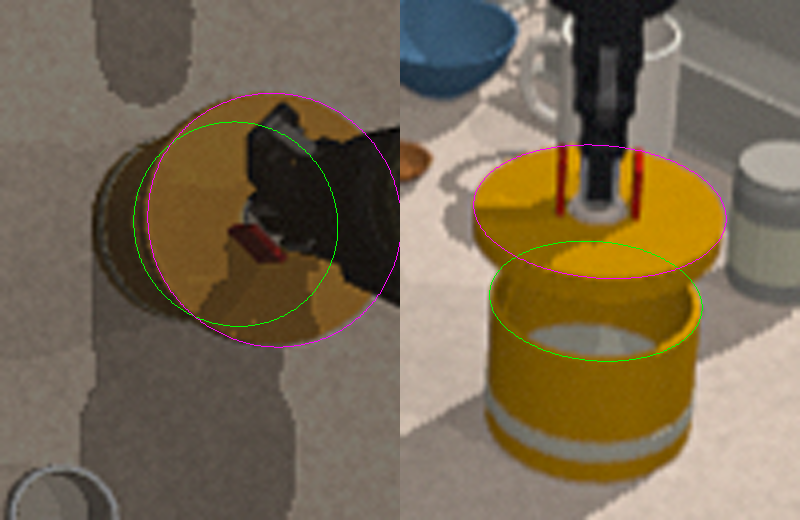

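The held lid is level and lies where predicted (magenta matches its top at crop (600,212)). It is over the rim (green), so I'm lowering it.

>>> servo_tool([
  {"dx":0,"dy":0,"dz":-10,"rx":0,"ry":0,"rz":0,"fingers":1},
  {"dx":0,"dy":0,"dz":-12,"rx":0,"ry":0,"rz":0,"fingers":1},
  {"dx":0,"dy":0,"dz":-8,"rx":0,"ry":0,"rz":0,"fingers":1},
  {"dx":0,"dy":0,"dz":-5,"rx":0,"ry":0,"rz":0,"fingers":1},
  {"dx":0,"dy":0,"dz":0,"rx":0,"ry":0,"rz":0,"fingers":1},
  {"dx":0,"dy":0,"dz":0,"rx":0,"ry":0,"rz":0,"fingers":1},
])

```text
clock: 8.75
tcp_pos: [0.5325, -0.2859, 0.1988]
orientation: [-0.0, 0.402, 0.916, 0.0]
wrist_force: [0.0, -0.9, -4.6]
finger_gap: 0.0184
```

>>> servo_tool([
  {"dx":0,"dy":0,"dz":-2,"rx":0,"ry":0,"rz":0,"fingers":1},
  {"dx":0,"dy":0,"dz":-2,"rx":0,"ry":0,"rz":0,"fingers":1},
  {"dx":0,"dy":0,"dz":-2,"rx":0,"ry":0,"rz":0,"fingers":1},
  {"dx":0,"dy":0,"dz":-2,"rx":0,"ry":0,"rz":0,"fingers":1},
  {"dx":0,"dy":0,"dz":0,"rx":0,"ry":0,"rz":0,"fingers":1},
])

```text
clock: 9.25
tcp_pos: [0.5323, -0.2858, 0.1906]
orientation: [-0.0, 0.402, 0.916, 0.0]
wrist_force: [0.2, 1.0, -4.5]
finger_gap: 0.0187
```

>>> servo_tool([
  {"dx":0,"dy":0,"dz":-2,"rx":0,"ry":0,"rz":0,"fingers":1},
  {"dx":0,"dy":0,"dz":-2,"rx":0,"ry":0,"rz":0,"fingers":1},
  {"dx":0,"dy":0,"dz":-2,"rx":0,"ry":0,"rz":0,"fingers":1},
  {"dx":0,"dy":0,"dz":0,"rx":0,"ry":0,"rz":0,"fingers":1},
])

```text
clock: 9.65
tcp_pos: [0.5323, -0.2857, 0.1845]
orientation: [-0.0, 0.402, 0.916, 0.0]
wrist_force: [-0.0, -0.1, -4.1]
finger_gap: 0.019
```

Expected contact at TCP z ≈ 0.179, with no resistance so far.

>>> servo_tool([
  {"dx":0,"dy":0,"dz":-1,"rx":0,"ry":0,"rz":0,"fingers":1},
  {"dx":0,"dy":0,"dz":-1,"rx":0,"ry":0,"rz":0,"fingers":1},
  {"dx":0,"dy":0,"dz":-1,"rx":0,"ry":0,"rz":0,"fingers":1},
  {"dx":0,"dy":0,"dz":-1,"rx":0,"ry":0,"rz":0,"fingers":1},
  {"dx":0,"dy":0,"dz":0,"rx":0,"ry":0,"rz":0,"fingers":1},
])

```text
clock: 10.15
tcp_pos: [0.5324, -0.2858, 0.1807]
orientation: [-0.0, 0.402, 0.916, 0.0]
wrist_force: [0.4, 0.6, -4.3]
finger_gap: 0.0188
```

>>> servo_tool([
  {"dx":0,"dy":0,"dz":-1,"rx":0,"ry":0,"rz":0,"fingers":1},
  {"dx":0,"dy":0,"dz":0,"rx":0,"ry":0,"rz":0,"fingers":1},
])

```text
clock: 10.35
tcp_pos: [0.5324, -0.2859, 0.1798]
orientation: [-0.0, 0.402, 0.916, 0.0]
wrist_force: [-1.2, -0.6, -3.5]
finger_gap: 0.019
```

>>> servo_tool([
  {"dx":0,"dy":0,"dz":-1,"rx":0,"ry":0,"rz":0,"fingers":1},
  {"dx":0,"dy":0,"dz":0,"rx":0,"ry":0,"rz":0,"fingers":1},
])

```text
clock: 10.55
tcp_pos: [0.5325, -0.2859, 0.1795]
orientation: [0.0, 0.402, 0.916, -0.0]
wrist_force: [-0.5, -0.1, 0.1]
finger_gap: 0.0186
```

>>> servo_tool([
  {"dx":0,"dy":0,"dz":-1,"rx":0,"ry":0,"rz":0,"fingers":1},
  {"dx":0,"dy":0,"dz":0,"rx":0,"ry":0,"rz":0,"fingers":1},
])

```text
clock: 10.75
tcp_pos: [0.5325, -0.2859, 0.1795]
orientation: [0.001, 0.402, 0.916, -0.0]
wrist_force: [-3.4, 2.1, 6.3]
finger_gap: 0.0184
```

Contact came exactly at the expected seated height. I'll relax the push, then let go and rise.

>>> servo_tool([
  {"dx":0,"dy":0,"dz":1,"rx":0,"ry":0,"rz":0,"fingers":1},
  {"dx":0,"dy":0,"dz":0,"rx":0,"ry":0,"rz":0,"fingers":-1},
  {"dx":0,"dy":0,"dz":0,"rx":0,"ry":0,"rz":0,"fingers":-1},
  {"dx":0,"dy":0,"dz":0,"rx":0,"ry":0,"rz":0,"fingers":-1},
  {"dx":0,"dy":0,"dz":0,"rx":0,"ry":0,"rz":0,"fingers":-1},
  {"dx":0,"dy":0,"dz":0,"rx":0,"ry":0,"rz":0,"fingers":-1},
  {"dx":0,"dy":0,"dz":0,"rx":0,"ry":0,"rz":0,"fingers":-1},
  {"dx":0,"dy":0,"dz":0,"rx":0,"ry":0,"rz":0,"fingers":-1},
])

```text
clock: 11.55
tcp_pos: [0.5325, -0.2859, 0.1789]
orientation: [-0.0, 0.402, 0.916, 0.0]
wrist_force: [0.8, 0.1, 0.0]
finger_gap: 0.0852
```

>>> servo_tool([
  {"dx":0,"dy":0,"dz":10,"rx":0,"ry":0,"rz":0,"fingers":-1},
  {"dx":0,"dy":0,"dz":30,"rx":0,"ry":0,"rz":0,"fingers":-1},
  {"dx":0,"dy":0,"dz":40,"rx":0,"ry":0,"rz":0,"fingers":-1},
  {"dx":0,"dy":0,"dz":40,"rx":0,"ry":0,"rz":0.13,"fingers":-1},
  {"dx":0,"dy":0,"dz":0,"rx":0,"ry":0,"rz":0.144,"fingers":-1},
  {"dx":0,"dy":0,"dz":0,"rx":0,"ry":0,"rz":0.144,"fingers":-1},
  {"dx":0,"dy":0,"dz":0,"rx":0,"ry":0,"rz":0.144,"fingers":-1},
  {"dx":0,"dy":0,"dz":0,"rx":0,"ry":0,"rz":0.144,"fingers":-1},
])

```text
clock: 12.35
tcp_pos: [0.5325, -0.2859, 0.3]
orientation: [0.0, 0.058, 0.998, -0.0]
wrist_force: [-0.2, 0.2, 0.6]
finger_gap: 0.0851
```

>>> servo_tool([
  {"dx":0,"dy":0,"dz":0,"rx":0,"ry":0,"rz":0.144,"fingers":-1},
  {"dx":0,"dy":0,"dz":0,"rx":0,"ry":0,"rz":0.144,"fingers":-1},
  {"dx":0,"dy":0,"dz":0,"rx":0,"ry":0,"rz":0.144,"fingers":-1},
  {"dx":0,"dy":0,"dz":0,"rx":0,"ry":0,"rz":0.144,"fingers":-1},
  {"dx":0,"dy":0,"dz":0,"rx":0,"ry":0,"rz":0.144,"fingers":-1},
  {"dx":0,"dy":0,"dz":0,"rx":0,"ry":0,"rz":0.144,"fingers":-1},
  {"dx":0,"dy":0,"dz":0,"rx":0,"ry":0,"rz":0,"fingers":-1},
  {"dx":0,"dy":0,"dz":0,"rx":0,"ry":0,"rz":0,"fingers":-1},
])

```text
clock: 13.15
tcp_pos: [0.5325, -0.2859, 0.2995]
orientation: [0.0, -0.361, 0.933, -0.0]
wrist_force: [-0.1, 0.7, 0.2]
finger_gap: 0.0853
```

```bash
python3 look.py pics/w3.png .131
```

```text
[ 0.5325246  -0.28591223  0.29938685] [ 1.26771151e-04 -3.61266108e-01  9.32462735e-01 -1.72826184e-04] 13.2 yaw 2.310047017528559
outer_lid 0.57 [186.4, 95.3, 370.2, 283.1] 277.32742861764945 188.43338995389468 24726
inner_knob 0.56 [256.4, 171.6, 301.2, 233.4] 277.4289501590668 201.10392364793213 1886
[305 193   8  35 208] [308.63461538 210.00961538] [ 0.51824783 -0.27045611  0.131     ]
[244 194   6  34 174] [246.23563218 210.8045977 ] [ 0.54725219 -0.30144961  0.131     ]
```

View pics/w3.png

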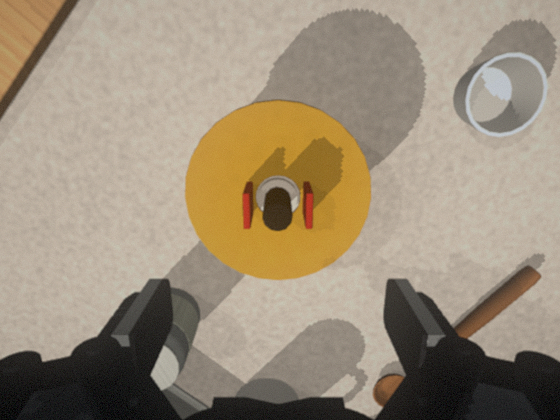

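Both tabs are upright at (246,211) and (309,210), 42.5 mm apart with the centre at (0.5327, -0.286). The lid is level on the tin. Descending onto the tabs.

>>> servo_tool([
  {"dx":0,"dy":0,"dz":-30,"rx":0,"ry":0,"rz":0.013,"fingers":-1},
  {"dx":0,"dy":0,"dz":-35,"rx":0,"ry":0,"rz":0,"fingers":-1},
  {"dx":0,"dy":0,"dz":-30,"rx":0,"ry":0,"rz":0,"fingers":-1},
  {"dx":0,"dy":0,"dz":-20,"rx":0,"ry":0,"rz":0,"fingers":-1},
  {"dx":0,"dy":0,"dz":-9,"rx":0,"ry":0,"rz":0,"fingers":-1},
  {"dx":0,"dy":0,"dz":0,"rx":0,"ry":0,"rz":0,"fingers":-1},
])

```text
clock: 13.95
tcp_pos: [0.5319, -0.2855, 0.1737]
orientation: [-0.001, -0.368, 0.93, 0.001]
wrist_force: [-0.5, 0.1, -0.2]
finger_gap: 0.0851
```

>>> servo_tool([
  {"dx":0,"dy":0,"dz":0,"rx":0,"ry":0,"rz":0,"fingers":1},
  {"dx":0,"dy":0,"dz":0,"rx":0,"ry":0,"rz":0,"fingers":1},
  {"dx":0,"dy":0,"dz":0,"rx":0,"ry":0,"rz":0,"fingers":1},
  {"dx":0,"dy":0,"dz":0,"rx":0,"ry":0,"rz":0,"fingers":1},
  {"dx":0,"dy":0,"dz":0,"rx":0,"ry":0,"rz":0,"fingers":1},
  {"dx":0,"dy":0,"dz":0,"rx":0,"ry":0,"rz":0,"fingers":1},
], newtons=40)

```text
clock: 14.55
tcp_pos: [0.5333, -0.2864, 0.1766]
orientation: [0.001, -0.369, 0.93, -0.001]
wrist_force: [1.2, 0.6, 5.8]
finger_gap: 0.0474
```

>>> servo_tool([
  {"dx":0,"dy":0,"dz":2,"rx":0,"ry":0,"rz":0,"fingers":1},
  {"dx":0,"dy":0,"dz":4,"rx":0,"ry":0,"rz":0,"fingers":1},
  {"dx":0,"dy":0,"dz":8,"rx":0,"ry":0,"rz":0,"fingers":1},
  {"dx":0,"dy":0,"dz":16,"rx":0,"ry":0,"rz":0,"fingers":1},
  {"dx":0,"dy":0,"dz":25,"rx":0,"ry":0,"rz":0,"fingers":1},
  {"dx":0,"dy":0,"dz":25,"rx":0,"ry":0,"rz":0,"fingers":1},
  {"dx":0,"dy":0,"dz":15,"rx":0,"ry":0,"rz":0,"fingers":1},
  {"dx":0,"dy":0,"dz":8,"rx":0,"ry":0,"rz":0,"fingers":1},
])

```text
clock: 15.35
tcp_pos: [0.5329, -0.2862, 0.28]
orientation: [0.001, -0.369, 0.93, -0.001]
wrist_force: [-0.2, 1.2, -2.2]
finger_gap: 0.0475
```

>>> servo_tool([
  {"dx":0,"dy":0,"dz":0,"rx":0,"ry":0,"rz":0,"fingers":1},
  {"dx":0,"dy":0,"dz":0,"rx":0,"ry":0,"rz":0,"fingers":1},
  {"dx":0,"dy":0,"dz":0,"rx":0,"ry":0,"rz":0,"fingers":1},
  {"dx":0,"dy":0,"dz":0,"rx":0,"ry":0,"rz":0,"fingers":1},
])

```text
clock: 15.75
tcp_pos: [0.5321, -0.2856, 0.2767]
orientation: [-0.001, -0.369, 0.93, 0.001]
wrist_force: [-0.8, -0.1, -2.4]
finger_gap: 0.0474
```

```bash
python3 - <<'E'
from h import *
s=env.get_state(); print(s["clock"],s["tcp_pos"],s["finger_gap"],s["wrist_force"])
a=np.linspace(0,2*np.pi,360,endpoint=False); ring=lambda x,y,z,r:np.c_[x+r*np.cos(a),y+r*np.sin(a),0*a+z]
c=cam("side");k=4;x0,y0=300,150
im=cv2.resize(c["img"][y0:y0+140,x0:x0+150,::-1],None,fx=k,fy=k,interpolation=cv2.INTER_CUBIC)
p=s["tcp_pos"]
for q,col in [(ring(.532,-.286,.094,.063),(0,255,0)),(ring(p[0],p[1],p[2]-.175+.097,.072),(255,0,255)),(ring(.532,-.286,0,.062),(255,255,0))]:
    cv2.polylines(im,[np.round((proj(c,q)-[x0,y0]+.5)*k).astype(int)],True,col,1)
cv2.imwrite("pics/end.png",im)
E
```

```text
15.75 [ 0.53211186 -0.28560407  0.27674   ] 0.047387391547068364 [-0.78110009 -0.07408774 -2.41803874]
```

View pics/end.png

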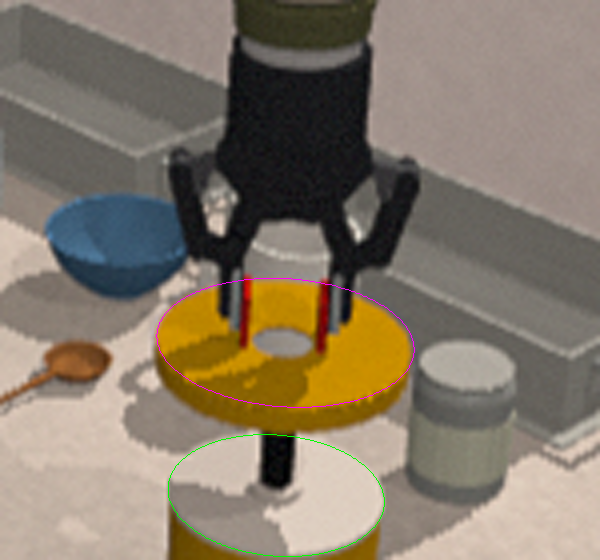

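The outer lid is level about 10 cm up (magenta matches at crop (285,342)). The inner lid is flush on the rim (green matches at (277,495)) and the tin hasn't moved. I'll let it settle, then hand in.

>>> servo_tool([
  {"dx":0,"dy":0,"dz":0,"rx":0,"ry":0,"rz":0,"fingers":1},
  {"dx":0,"dy":0,"dz":0,"rx":0,"ry":0,"rz":0,"fingers":1},
  {"dx":0,"dy":0,"dz":0,"rx":0,"ry":0,"rz":0,"fingers":1},
  {"dx":0,"dy":0,"dz":0,"rx":0,"ry":0,"rz":0,"fingers":1},
  {"dx":0,"dy":0,"dz":0,"rx":0,"ry":0,"rz":0,"fingers":1},
  {"dx":0,"dy":0,"dz":0,"rx":0,"ry":0,"rz":0,"fingers":1},
  {"dx":0,"dy":0,"dz":0,"rx":0,"ry":0,"rz":0,"fingers":1},
  {"dx":0,"dy":0,"dz":0,"rx":0,"ry":0,"rz":0,"fingers":1},
])

```text
clock: 16.6
tcp_pos: [0.5325, -0.2859, 0.278]
orientation: [0.0, -0.369, 0.93, 0.0]
wrist_force: [0.2, 0.5, -2.0]
finger_gap: 0.0475
```

```bash
python3 - <<'E'
from h import *
s=env.get_state(); print(s["clock"],s["tcp_pos"],s["qvel"],s["finger_gap"],s["wrist_force"])
if abs(s["qvel"]).max()<.02: print(job.hand_in())
E
```

```text
16.6 [ 0.53250059 -0.2859168   0.27795649] [-0.00180602 -0.00076815  0.00187943  0.0008016   0.0003381  -0.00048722] 0.047466028100482734 [ 0.21125599  0.51007974 -2.01776895]
the job is handed in; nothing more can be done
None
```

The job is done and handed in at about 16.6 s of the 53 s allowed; the hand-in gave no verdict. I picked up the nested lids by the black knob and lowered them onto the tin. Contact came at the expected seated height, with at most about 11 N of push. I then let go, turned the gripper 90°, took the outer lid by its red tabs and lifted it straight up about 10 cm.

**Last checks:**
- **Side picture:** the outer lid is level above the tin, the inner lid lies flush on the rim, and the part of the tin in view is where it was first measured.
- **Grip:** the fingers are 47.5 mm apart on the 48 mm tabs. The wrist carries about 2.0–2.4 N, which fits the outer lid alone.
- **Motion:** the arm was still when I handed in.

**Mended on the way:**
- My first tin position was about 12 mm off in y. A silhouette fit from both cameras corrected it before I moved to the tin.
- My first move call was refused because its rows lacked some keys, so nothing moved then.

**Not checked:** I did not measure the other items on the counter again at the end. Nothing came near them along the path.

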